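Fetch the rolling pin from the half-opened lower drawer

ROBOT

A 6-joint arm with a two-finger parallel gripper is mounted at the origin on the work surface. World frame = base frame: x ahead of the robot, y to its left, z up, the work surface at z = 0. Lengths are in m, angles in rad, forces in N, time in s.
With the tool pointing down it reaches from about 0.3 to 0.875 m from the base axis. Payload 6.4 kg.
Tool frame: the origin (TCP) lies on the centre line of the jaws, within the pads' length; the fingertips stand 22 mm ahead of it and the grasp point (between the pads) lies 3 mm ahead of it; z points along the fingers, y is the line along which they close (so a half turn about z gives the same grasp; the last joint's range is limited). The gripper opens to 85 mm and grips with 20 to 120 N. Pads are 22 mm wide; open, the fingers measure 114 mm over their backs; the gripper's body (76 mm by 85 mm) begins 54 mm behind the grasp point. The pads swing forward as they close: fully open they stand 13 mm farther back than shut.
Start: joints at [-1.402, 0.181, 1.607, -0, 1.354, -0.206], TCP at [0.211, -0.535, 0.253] pointing down, gripper open.
Joint ranges: [-2.99, 2.99], [-0.89, 2.07], [0.3, 2.58], [-1.14, 4.28], [0, 2.63], [-3.12, 3.12]. Speed limits (rad/s): [2.57, 2.57, 3.01, 3.14, 3.14, 3.14].

INTERFACE

Orientations are given as a unit quaternion [w, x, y, z].
In Python, from bench import ctrl gives the robot as it stands. The module is installed in compiled form; this text tells all that it offers.
- The arm moves only by the tool servo_tool, never from a script. Its argument "commands" is a list of rows, each a list of 3 entries, a list of its own where there are three numbers: the shift along the tool's x, y, z in mm, then the turn about the tool's z in rad, then the finger opening in mm, from 0 to 85.4. In form: [[[dx, dy, dz], turn, jaw], ...]. A call has 1 to 20 rows; each row shifts and turns the commanded pose from where the row before left it, along the tool's axes as they then stand; what a row does not reach is not made up. A row lasts 1/8 s, in which the tool goes at most 62.5 mm and 10.7 degrees, less where a joint would pass 70% of its speed; a pose out of reach is approached as far as the arm can. A call with a gripper value outside its range is refused whole. The fingers move at their own pace and stop on an object; the grip force is fixed at half the most. Time passes only in rows, so rows that do not move let the fingers close. It gives the time, the measured TCP pose, the force, the opening and the grip force at its end, in the units of the state.
- ctrl.get_obs(): the state, without advancing time (a new reading comes with each control period).
- ctrl.camera(name): name is "scene" or "top" or "wrist"; returns a dict with "color" (384x512x3 uint8, red, green, blue), "z_map" (384x512 float32, m along the optical axis (not along the pixel's ray), 0 where there is no reading), "fx", "fy", "cx", "cy" (pixels), "R" (3x3) and "t" (3): a world point X has camera coordinates R X + t. Camera axes: x right, y down, z forward; pixel columns grow to the right and rows downward; lengths in m; the calibration is good to about 2 mm. A picture is of the moment at which its call begins.
- ctrl.hand_in(): hands the job in; it is judged then, once.
The state is a dict: "time_s": time; "q": joint angles; "dq": joint speeds; "joint_efforts": joint torques, N m; "eef_pos": TCP position; "eef_rot": TCP orientation; "wrist_force": force on the tool from outside, world axes, zero at the start; "torque": the same for the moment, N m; "opening": opening from 0.0 (shut) to 1.0 (fully open); "grasp_force": force on a finger pad.
Only numpy, scipy, OpenCV 4.12 (cv2) and the standard library are available. Lean on these libraries where they do the work, as an engineer would, in place of code of your own. Each camera call takes 0.05 s, during which the arm holds its last target. There are 200 camera calls.

TASK

Put the steel baby spoon into the open top drawer of the bamboo drawer unit and slide that drawer fully shut, so that the lower drawer underneath is uncovered. Then take the rolling pin out of the lower drawer: it is longer than the drawer opens, so raise its near end and draw it out on the slant between the drawer front and the unit, without wrenching it against them. Finish while still gripping the rolling pin, held still in the air in front of the unit, clear of it and well above the drawer, and leave the three jars, the snack cup and the glass lid where they are.

Things in the scene. Friction and masses are not known exactly. Their poses are not given: they have to be found in the camera images.
- unit: Fixed light-bamboo two-drawer unit, 360 deep x 310 wide x 178 high. Origin: middle of its front face's lower edge, on the ledge; x points from the front into it (away from the robot), y left, z up. The front face is x = 0. Fixed board between the drawers from 95 to 103 above the ledge, reaching to the front face. On top a slotted rack (x 15 to 185, rails 208 above the ledge) holds the three jars.
- drawer_top (a joint): Top drawer opening, m: 0 = shut (front flush with the unit's front face), grows towards the robot (unit -x), stop 0.160; starts 0.12 to 0.14 open, over the lower drawer. 1.5 to 3 N to slide, stays where left. Front 12 thick, 286 wide, from 105 to 164 mm above the ledge, no handle, a 66 wide, 22 deep finger notch in the middle of its top edge. Inside 268 wide, 328 long, sides 42 high.
- drawer_low (a joint): Lower drawer opening, m: 0 = shut, grows towards the robot; starts 0.165 to 0.175, its stop is 0.175. 1.5 to 3 N to slide. Front 12 thick, outer face at unit x = -opening; top edge 86 mm above the ledge, notch in the middle 66 wide, down to 64. Inside 268 wide, 328 long, sides 50 high; a divider along its middle (6 thick, 30 high) makes two lanes 131 wide.
- top_in (a point): Point on the top drawer's inner floor (111 mm above the ledge), at the middle of the foot of its front's inner face, moving with the drawer; axes as the unit's, so that the drawer's inside runs from x = 0 to 328 and y = -134 to 134 mm here.
- low_in (a point): Point on the lower drawer's inner floor (18 mm above the ledge), at the middle of the foot of its front's inner face, where the divider begins, moving with the drawer; axes as the unit's.
- pin: Slender wooden rolling pin, a plain round stick 280 long, 24 thick over its middle 200 mm, tapering to 15 at both ends, about 0.1 kg. Origin: its centre, on the axis; x along the pin, pointing into the unit. It lies (can roll) on the lower drawer's floor, lengthwise in the left or right lane, its far half inside the unit; a flat wooden spatula lies in the other lane.
- pin_near (a point): Middle of the rolling pin's end nearest the robot, 140 mm from its centre.
- pin_far (a point): Middle of the rolling pin's far end, 140 mm from its centre, at the start inside the unit.
- spoon: Steel baby spoon lying flat on the ledge to the left of the unit, 141 mm long, about 35 g. x axis from handle to bowl, z up; the origin is on its underside. Straight handle 12 mm wide and 8 mm thick from x = -70 to x = +25 mm; round bowl 32 mm wide, 11 mm high, centred at x = +55 mm.
- jar_a: Small filled glass jar with metal cap, 55 mm across, 80 mm high, upright in the rack on top of the unit. Origin: centre of its underside, 186 mm above the ledge. Leave it there.
- jar_b: A second such jar.
- jar_c: A third such jar.
- snack_cup: Blue plastic snack cup with flip-top lid, 75 mm across, 83 mm high, upright on the ledge left of the unit. Origin: centre of its underside. Leave it there.
- glass_lid: Round glass pan lid with a black knob, 144 mm across, 42 mm high, on the ledge at the left. Origin: centre of its underside. Leave it there.
Things that resemble listed ones, but are neither listed nor needed, are in the scene too. Of the things that look like the spoon, the largest one is meant.

How it is judged:
On the way, in this order (a step that is already met when the one before it is completed fails the run):
1. the baby spoon lies in the top drawer, let go (x of spoon in the frame of top_in between 0 and 0.328 m and y of spoon in the frame of top_in between -0.14 and 0.14 m and z of spoon in the frame of top_in between -0.01 and 0.025 m and contact force between spoon and the fingers below 0.1 N), for 0.2 s.
2. the top drawer is fully shut with the spoon in it (all of step 1 and value of joint drawer_top below 0.006 m), for 0.2 s.
3. the pin slants out of the lower drawer: near end above the drawer front, far end still inside the unit (height (world z) of pin_near above 0.095 m and x of pin_far in the frame of unit above 0.01 m and height (world z) of pin_far below 0.09 m), for 0.02 s.
At the end, for the whole second after the job is handed in: Top drawer shut to within 6 mm, spoon lying in it; gripper holds the pin still (under 40 mm/s), not touching the unit; both pin ends over 110 mm above the ledge (lower drawer front: 86 mm), each in front of the unit's front face or over 300 mm high (all of step 2 and contact force between pin and the fingers above 1 N and contact force between pin and unit below 0.2 N and linear speed of pin below 0.04 m/s and height (world z) of each of pin_near, pin_far above 0.11 m and (x of pin_near in the frame of unit below 0 m or height (world z) of pin_near above 0.3 m) and (x of pin_far in the frame of unit below 0 m or height (world z) of pin_far above 0.3 m)); the arm keeps its last pose, push and grip.
It fails at once if a jar is pushed more than 30 mm from its place or knocked over (distance of any of jar_a, jar_b, jar_c from where it was at the start of the episode above 0.03 m or angle between any of jar_a, jar_b, jar_c's own z axis and vertical above 0.35 rad).
It fails at once if the snack cup is pushed more than 30 mm from its place or knocked over (distance of snack_cup from where it was at the start of the episode above 0.03 m or angle between snack_cup's own z axis and vertical above 0.35 rad).
It fails at once if the glass lid is pushed more than 30 mm from its place or knocked over (distance of glass_lid from where it was at the start of the episode above 0.03 m or angle between glass_lid's own z axis and vertical above 0.35 rad).
It fails at once if the pin is wrenched against the unit or its drawers with more than 40 N (contact force between pin and unit above 40 N).
It also fails if it takes over 61 s, if anything falls off the work surface, if the arm or the gripper's body presses on something with over 40 N, if the wrist force passes 120 N, or if a joint passes its speed limit or range.

## Working session

There is one attempt and no reset: what is moved stays moved. The work goes in short steps, Python scripts to look and compute and a tool call to move; the robot and the scene stay as the last step left them, time stands still between calls to the robot, and variables do not carry over. Pictures are saved under pics/ and viewed, at most 10 in all, crops included, and the job is handed in when it is done.

Besides the shell and the picture viewer there is one more tool, called after ">>>" as name(argument=value, ...) on one line, values as JSON. servo_tool: Moves the arm, as the interface text tells. Its arguments: {"type":"object","properties":{"commands":{"type":"array"}},"required":["commands"]}

```bash
mkdir -p pics
cat > h.py <<'E'
import numpy as np, cv2
from bench import ctrl
def cam(n,save=None):
    c=ctrl.camera(n)
    if save: cv2.imwrite(f'pics/{save}.png',c['color'][:,:,::-1])
    return c
def world(c):
    z=c['z_map'];v,u=np.mgrid[:z.shape[0],:z.shape[1]]
    P=np.stack([(u-c['cx'])/c['fx']*z,(v-c['cy'])/c['fy']*z,z],-1)
    return (P-c['t'])@np.array(c['R'])
E
python3 - <<'E'
from h import *
a=cam('scene');b=cam('top')
np.savez('s0.npz',**a);np.savez('t0.npz',**b)
im=np.hstack([a['color'],b['color']])
cv2.imwrite('pics/a.png',cv2.resize(a['color'][:,:,::-1],(800,600)));cv2.imwrite('pics/b.png',cv2.resize(b['color'][:,:,::-1],(800,600)))
o=ctrl.get_obs();print(o)
for c in(a,b):print(c['fx'],c['fy'],c['cx'],c['cy'],-np.array(c['R']).T@c['t'],np.array(c['R']).round(3).tolist(),(c['z_map']>0).mean())
E
```

```text
{'time_s': 0.1, 'q': array([-1.40231646e+00,  1.81509437e-01,  1.60788034e+00, -2.15066838e-05,
        1.35379859e+00, -2.06278993e-01]), 'dq': array([ 0.00053836, -0.0020354 , -0.00384531, -0.00131191, -0.00135719,
       -0.00073695]), 'joint_efforts': array([ 7.22880159e-04, -4.45874298e+01, -3.52237809e+01, -2.66992320e-04,
        4.23315796e-03, -1.41097587e-05]), 'eef_pos': array([ 0.2104218 , -0.53462862,  0.25246358]), 'eef_rot': array([-7.97912752e-04,  9.82495035e-01,  1.86287061e-01,  4.58081735e-06]), 'wrist_force': array([-0.09475945, -0.03948766, -0.31979227]), 'torque': array([0.01934764, 0.03825542, 0.07130674]), 'grasp_force': 0.0, 'opening': 1.0006194900685845}
386.15426955616516 386.15426955616516 256.95024516315203 194.71907334282508 [0.39508179 0.59290596 0.8448967 ] [[-0.936, -0.352, -0.008], [-0.277, 0.75, -0.601], [0.218, -0.56, -0.799]] 0.99603271484375
376.6506559482552 376.6506559482552 258.0948516347263 193.07058528391977 [0.47656486 0.14075306 1.00011508] [[-0.0, -0.999, 0.036], [-0.992, -0.004, -0.13], [0.13, -0.035, -0.991]] 0.9958750406901041
```

View pics/a.png

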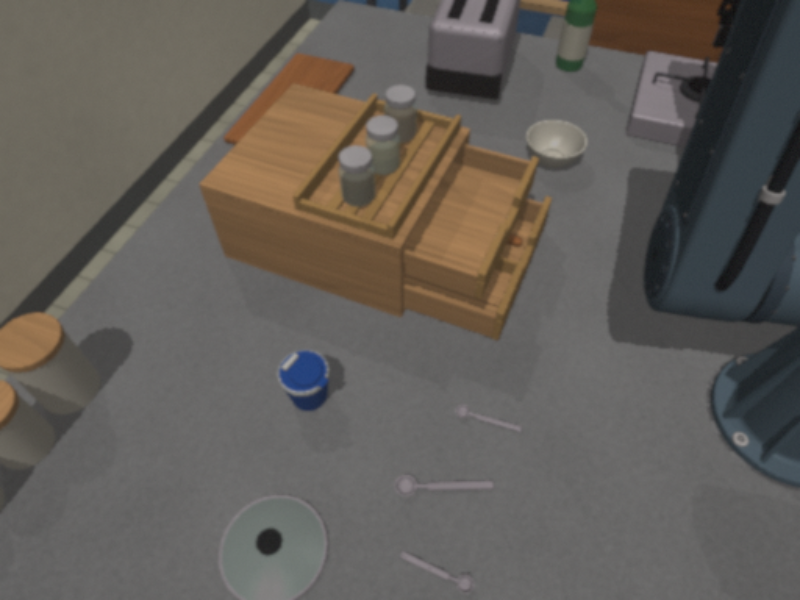

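View pics/b.png

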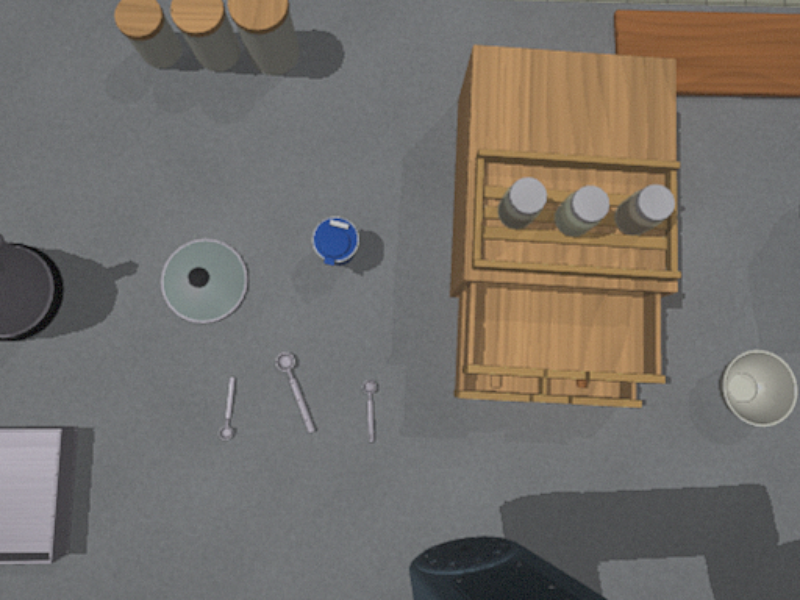

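The top view shows the largest spoon from (287,362) at the bowl to (312,430) at the handle end. The unit is at right, with its top drawer front at row ~376 and the jars at rows 180–220.

Run:
```python
from h import *
b=dict(np.load('t0.npz'));W=world(b);k=512/800
z=W[:,:,2]
# spoon
v0,v1,u0,u1=[int(x*k) for x in(340,440,265,325)]
S=b['color'][v0:v1,u0:u1].astype(int).mean(-1);
m=S>np.median(S)+25
R=np.array(b['R']);C=-R.T@b['t']
v,u=np.nonzero(m);d=np.stack([(u+u0-b['cx'])/b['fx'],(v+v0-b['cy'])/b['fy'],np.ones(len(u))],-1)@R
P=C+d*((0.006-C[2])/d[:,2])[:,None];P=P[:,:2]
mu=P.mean(0);U=np.linalg.svd(P-mu)[2][0] if 0 else np.linalg.eigh(np.cov(P.T))[1][:,1]
s=(P-mu)@U;print('n',len(P),mu,U,s.min(),s.max(),'len',np.ptp(s),'depthz',np.median(z[v0:v1,u0:u1][m]))
if abs(s.min())>s.max():bow=s.min()
else: bow=s.max()
# handle is far from centroid? centroid pulled to bowl
print('ends',mu+U*s.min(),mu+U*s.max())
cv2.imwrite('pics/m.png',m*255)
def rect(mask,nm):
    m=cv2.morphologyEx(mask.astype(np.uint8),cv2.MORPH_OPEN,np.ones((2,2)))
    n,l,st,_=cv2.connectedComponentsWithStats(m);i=1+np.argmax(st[1:,4])
    q=W[l==i][:,:2].astype(np.float32);r=cv2.minAreaRect(q);print(nm,len(q),r,cv2.boxPoints(r).round(4).tolist())
reg=np.zeros(z.shape,bool);reg[20:270,280:450]=True
print('ledge',np.median(z[300:330,100:150]))
rect(reg&(abs(z-.178)<.005),'unit top')
rect(reg&(abs(z-.164)<.006)&(np.arange(384)[:,None]>225),'topfront .164')
rect(reg&(abs(z-.086)<.005)&(np.arange(384)[:,None]>225),'lowfront .086')
rect(reg&(abs(z-.111)<.005),'topfloor')
rect(reg&(z>.25),'jars')
for nm,(x0,x1,y0,y1) in dict(cup=(300,370,210,265),lid=(155,255,230,330)).items():
    w=W[int(y0*k):int(y1*k),int(x0*k):int(x1*k)].reshape(-1,3);w=w[w[:,2]>.015];print(nm,w.min(0),w.max(0))
```

```text
n 153 [0.45529617 0.283264  ] [-0.93067701 -0.3658419 ] -0.07075288034809968 0.06823883315378308 len 0.13899171350188277 depthz 0.007070795695484471
ends [0.52114424 0.30914836] [0.39178785 0.25829937]
ledge -0.0002759126809195677
unit top 10011 ((0.7617017030715942, -0.12433081865310669), (0.45876696705818176, 0.6291443109512329), 10.988016128540039) [[0.4765999913215637, 0.14079999923706055], [0.5964999794960022, -0.47690001130104065], [1.0468000173568726, -0.38940000534057617], [0.9269000291824341, 0.2282000035047531]]
topfront .164 272 ((0.48603636026382446, -0.05130564421415329), (0.1395220011472702, 0.009917710907757282), 86.9168701171875) [[0.4772999882698059, -0.12070000171661377], [0.487199991941452, -0.12120000272989273], [0.49470001459121704, 0.01810000091791153], [0.4848000109195709, 0.01860000006854534]]
lowfront .086 225 ((0.4458165466785431, -0.04472961276769638), (0.1285683959722519, 0.01441385317593813), 86.95518493652344) [[0.4352000057697296, -0.10849999636411667], [0.4496000111103058, -0.10930000245571136], [0.4564000070095062, 0.019099999219179153], [0.4420000016
[... 179 characters left out ...]
079999923706055], [0.4823000133037567, -0.26570001244544983], [0.6245999932289124, -0.263700008392334], [0.6189000010490417, 0.1428000032901764]]
jars 482 ((0.6163530945777893, -0.06165200471878052), (0.04769397899508476, 0.4896523654460907), 29.067068099975586) [[0.4765999913215637, 0.14079999923706055], [0.7145000100135803, -0.287200003862381], [0.7560999989509583, -0.26409998536109924], [0.5182999968528748, 0.1639000028371811]]
cup [0.47656486 0.14075306 0.01705001] [0.73472721 0.25307897 1.00011508]
lid [0.47656486 0.14075306 0.01500355] [0.69497991 0.49489444 1.00011508][ WARN:0@0.856] global loadsave.cpp:1063 imwrite_ Unsupported depth image for selected encoder is fallbacked to CV_8U.
```

Run:
```python
from h import *
b=dict(np.load('t0.npz'));W=world(b);k=512/800
z=W[:,:,2].copy();z[b['z_map']==0]=-9
rows=np.arange(384)[:,None];cols=np.arange(512)[None]
def fit(mask,nm):
    q=W[mask];q=q[:,:2]; mu=q.mean(0)
    r=cv2.minAreaRect(q.astype(np.float32));print(nm,len(q),[np.round(x,4).tolist() for x in r],cv2.boxPoints(r).round(4).tolist(),'z',z[mask].mean().round(4))
reg=(cols>285)&(cols<445)&(rows>20)&(rows<265)
fit(reg&(abs(z-.178)<.004)&(rows<110),'unit top rear')
fit(reg&(abs(z-.208)<.004),'rack')
t=reg&(abs(z-.164)<.005)&(rows>228)&(rows<250);fit(t,'topfront')
l=reg&(abs(z-.086)<.006)&(rows>244)&(cols>290);fit(l,'lowfront')
fit(reg&(abs(z-.111)<.005)&(rows>180)&(rows<240)&(cols>302)&(cols<412),'topfloor')
for c in range(296,430,6):
  print(c,[(W[r,c]*1000).round().astype(int).tolist() for r in range(236,256,3)])
```

```text
unit top rear 8923 [[0.8694, -0.143], [0.3103, 0.1984], 87.2332] [[0.7628999948501587, -0.2930999994277954], [0.9610000252723694, -0.302700012922287], [0.9760000109672546, 0.007199999876320362], [0.777899980545044, 0.01679999940097332]] z 0.1778
rack 1304 [[0.7073, -0.1337], [0.2883, 0.1706], 86.9933] [[0.6146000027656555, -0.27320000529289246], [0.7849000096321106, -0.28209999203681946], [0.800000011920929, 0.005799999926239252], [0.6297000050544739, 0.014800000004470348]] z 0.2074
topfront 537 [[0.4834, -0.1223], [0.2854, 0.0121], 86.9473] [[0.46970000863075256, -0.2644999921321869], [0.48179998993873596, -0.26510000228881836], [0.4970000088214874, 0.01979999989271164], [0.48489999771118164, 0.020500000566244125]] z 0.1633
lowfront 452 [[0.4452, -0.1204], [0.2855, 0.0121], 86.9326] [[0.43160000443458557, -0.26260000467300415], [0.44359999895095825, -0.2632000148296356], [0.45890000462532043, 0.021900000050663948], [0.44679999351501465, 0.02250000089406967]] z 0.0851
topfloor 5713 [[0.5543, -0.1294], [0.2618, 0.1283], 87.0494] [[0.48350000381469727, -0.25679999589920044], [0.6115999
[... 2261 characters left out ...]
63], [470, -256, 30], [462, -256, 29], [455, -255, 31], [447, -256, 27]]
404 [[492, -238, 113], [484, -216, 163], [477, -216, 163], [470, -256, 66], [463, -256, 66], [455, -256, 65], [448, -255, 67]]
410 [[492, -253, 111], [485, -252, 112], [477, -230, 161], [470, -252, 110], [462, -301, -2], [454, -300, 0], [446, -299, 1]]
416 [[491, -257, 135], [484, -257, 132], [477, -242, 164], [471, -246, 155], [462, -316, 2], [454, -316, 0], [446, -315, 1]]
422 [[491, -262, 154], [484, -261, 153], [477, -257, 161], [471, -256, 164], [462, -333, 0], [454, -333, -2], [446, -333, -2]]
428 [[494, -353, -3], [486, -351, -1], [478, -350, -1], [470, -349, 1], [462, -350, -2], [454, -349, -1], [446, -349, -1]]
```

The drawers measure consistently: yaw is −3.05°, the unit origin is about (0.608, −0.1285), the top drawer is 131 mm open and the lower one 169 mm open. The spoon is aligned with the tool's x. I'll go above the spoon now.

>>> servo_tool(commands=[[[38,-48,0],0,40],[[38,-48,0],0,40],[[38,-48,0],0,40],[[38,-48,0],0,40],[[38,-48,0],0,40],[[38,-48,0],0,40],[[38,-48,0],0,40],[[38,-48,0],0,40],[[38,-48,0],0,40],[[38,-48,0],0,40],[[38,-48,0],0,40],[[38,-48,0],0,40],[[38,-48,0],0,40],[[38,-48,0],0,40],[[0,0,50],0,40],[[0,0,50],0,40],[[0,0,0],0,40],[[0,0,0],0,40]])

```text
time_s: 2.35
eef_pos: [0.4605, 0.2852, 0.1549]
eef_rot: [-0.0, 0.983, 0.186, 0.001]
wrist_force: [0.2, -0.2, 0.8]
opening: 0.47
grasp_force: 0.0
```

Run:
```python
from h import *
w=cam('wrist','w1');W=world(w)
o=ctrl.get_obs();print(o['eef_pos'],o['eef_rot'])
b=cam('top');S=b['color'].astype(int).mean(-1)
m=(W[:,:,2]>.004)&(W[:,:,2]<.02)&(w['z_map']>0)
S=w['color'].astype(int).mean(-1);m&=S>np.median(S)+25
n,l,st,ce=cv2.connectedComponentsWithStats(m.astype(np.uint8))
for i in range(1,n):
  if st[i,4]>100:
    P=W[l==i];mu=P[:,:2].mean(0);U=np.linalg.eigh(np.cov(P[:,:2].T))[1][:,1];s=(P[:,:2]-mu)@U
    print(st[i],mu,U,np.ptp(s),mu+U*s.min(),mu+U*s.max(),P[:,2].mean(),P[:,2].max())
```

```text
[0.46111641 0.28536848 0.15571322] [-2.71767468e-04  9.82521753e-01  1.86138968e-01  1.79308940e-03]
[ 237  107   38  154 1193] [0.45220221 0.28287416] [-0.93087746 -0.36533158] 0.13937220319487303 [0.52139636 0.31003005] [0.39165791 0.25911298] 0.008941809478545367 0.013140543361232304
[111 116  36  89 644] [0.44572821 0.39472105] [-0.99737856  0.0723603 ] 0.083069924317664 [0.48048166 0.39219967] [0.3976295  0.39821064] 0.006321366215556318 0.00964751536884288
[348 260  20  32 202] [0.41126558 0.1626647 ] [-0.99840412 -0.05647316] 0.03542473916315575 [0.42841834 0.16363492] [0.39305014 0.16163437] 0.005920235706557452 0.007822079200146367
```

View pics/w1.png

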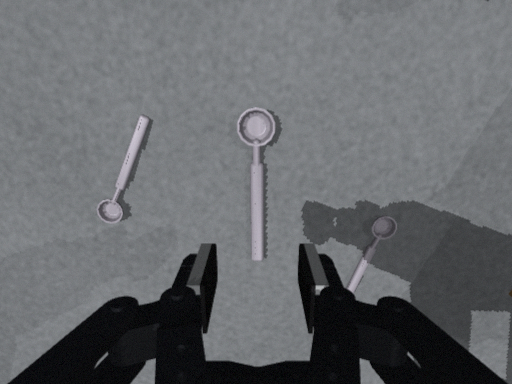

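The spoon lies straight between the fingers (column 257). I'll descend and grip it.

>>> servo_tool(commands=[[[-4,-1,40],0,40],[[0,0,40],0,40],[[0,0,30],0,40],[[0,0,15],0,40],[[0,0,6],0,40],[[0,0,0],0,40],[[0,0,0],0,0],[[0,0,0],0,0],[[0,0,0],0,0],[[0,0,0],0,0],[[0,0,0],0,0]])

```text
time_s: 3.82
eef_pos: [0.4564, 0.2848, 0.0236]
eef_rot: [-0.0, 0.982, 0.186, 0.001]
wrist_force: [-0.9, 0.2, 6.6]
opening: 0.114
grasp_force: 59.0
```

>>> servo_tool(commands=[[[0,0,-40],0,0],[[0,0,-60],0,0],[[0,0,-60],0,0],[[0,0,-60],0,0],[[0,0,-20],0,0],[[-8,52,0],0,0],[[-8,52,0],0,0],[[-8,52,0],0,0],[[-8,52,0],0,0],[[-9,52,0],0,0],[[-9,52,0],0,0],[[-9,52,0],0,0],[[-8,50,0],-0.163,0],[[0,0,0],-0.163,0],[[0,0,0],-0.163,0],[[0,0,0],-0.163,0],[[0,0,0],-0.163,0],[[0,0,0],-0.163,0],[[0,0,0],-0.165,0],[[0,0,0],0,0]])

```text
time_s: 6.32
eef_pos: [0.5446, -0.1252, 0.2624]
eef_rot: [0.0, 0.726, 0.688, 0.0]
wrist_force: [0.6, 0.7, -0.5]
opening: 0.116
grasp_force: 58.9
```

Run:
```python
from h import *
w=cam('wrist');b=cam('scene')
cv2.imwrite('pics/c.png',np.vstack([np.hstack([w['color'],b['color']])])[:,:,::-1][:, :, :])
im=cv2.imread('pics/c.png');cv2.imwrite('pics/c.png',cv2.resize(im,(800,300)))
o=ctrl.get_obs();q=o['eef_rot'];print(o['eef_pos'],q,np.degrees(2*np.arctan2(q[2],q[1])),o['grasp_force'],o['opening'],o['q'])
```

```text
[ 0.54464174 -0.12526374  0.26239318] [5.59619866e-05 7.26759354e-01 6.86892158e-01 3.91378313e-05] 86.76919418821923 58.92416596412659 0.11350320749703804 [-4.38457770e-01  1.37002258e-01  1.63829200e+00  3.25016728e-05
  1.36616558e+00 -3.82076173e-01]
```

View pics/c.png

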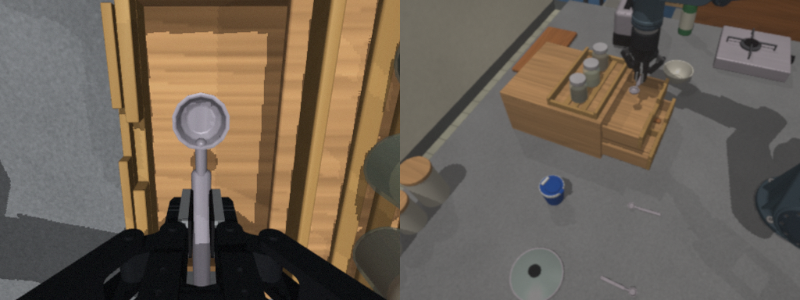

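The spoon is gripped and centred over the open drawer. I'll lower it and release.

>>> servo_tool(commands=[[[0,0,40],0,0],[[0,0,40],0,0],[[0,0,25],0,0],[[0,0,12],0,0],[[0,0,8],0,0],[[0,0,0],0,0],[[0,0,0],0,30],[[0,0,0],0,30],[[0,0,0],0,30],[[0,0,0],0,30],[[0,0,-10],0,30],[[0,0,-40],0,30],[[0,0,-40],0,30],[[0,0,0],0,30]])

```text
time_s: 8.18
eef_pos: [0.547, -0.1263, 0.2321]
eef_rot: [0.004, 0.726, 0.688, 0.002]
wrist_force: [0.5, -0.6, -0.9]
opening: 0.35
grasp_force: 0.0
```

Run:
```python
from h import *
w=cam('wrist','d');W=world(w)
o=ctrl.get_obs();print(o['eef_pos'],o['wrist_force'],o['opening'])
S=w['color'].astype(int);m=(abs(S[:,:,0]-S[:,:,2])<30)&(S.mean(-1)>90)&(W[:,:,2]<.13)&(W[:,:,2]>.1)&(w['z_map']>0)
P=W[m];print(len(P),P.min(0),P.max(0),P.mean(0))
```

```text
[ 0.54577792 -0.12578209  0.22971753] [0.58019321 0.33611046 0.51861438] 0.3539972169416022
3186 [ 0.53361171 -0.19769755  0.11029965] [ 0.56346848 -0.05677126  0.12434647] [ 0.54684749 -0.1109241   0.11855363]
```

View pics/d.png

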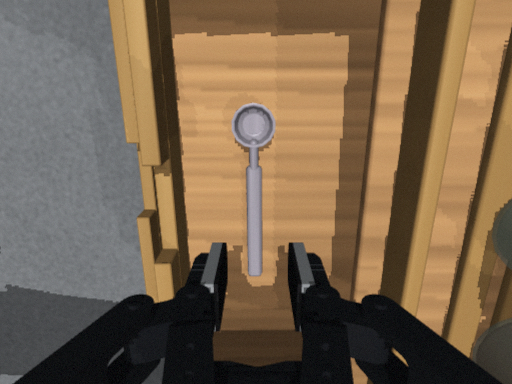

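The spoon lies flat in the drawer, clear of the fingers. Next I'll close the jaws, turn 90° so the camera faces the robot, and move in front of the drawer.

>>> servo_tool(commands=[[[0,0,0],-0.175,0],[[0,0,0],-0.175,0],[[0,0,0],-0.175,0],[[0,0,0],-0.175,0],[[0,0,0],-0.175,0],[[0,0,0],-0.175,0],[[0,0,0],-0.175,0],[[0,0,0],-0.175,0],[[0,0,0],-0.175,0],[[43,20,0],0,0],[[43,20,0],0,0],[[42,20,0],0,0],[[0,0,40],0,0],[[0,0,22],0,0],[[-20,0,0],0,0],[[0,0,0],0,0]])

```text
time_s: 10.22
eef_pos: [0.4397, -0.06, 0.1644]
eef_rot: [-0.001, 0.024, 1.0, 0.0]
wrist_force: [-0.0, 0.8, 0.2]
opening: 0.003
grasp_force: 0.0
```

Run:
```python
from h import *
o=ctrl.get_obs();p=o['eef_pos'];q=o['eef_rot'];print(p,np.degrees(2*np.arctan2(q[2],q[1])),o['wrist_force'],o['q'])
d=p[:2]-[.608,-.1285];print(d@[.9986,-.0533],d@[.0533,.9986])
```

```text
[ 0.4396628  -0.05996952  0.16441628] 177.22264728519693 [-0.01424342  0.78394072  0.21554289] [-4.04254594e-01 -1.14379207e-02  2.00774793e+00 -5.89978804e-06
  1.14697615e+00 -1.92657454e+00]
-0.17175420439042555 0.05946216812436783
```

>>> servo_tool(commands=[[[-10,0,-3],0,0],[[-12,0,0],0,0],[[-8,0,0],0,0],[[-10,0,0],0,0],[[-14,0,0],0,0],[[-18,0,0],0,0],[[-18,0,0],0,0],[[-18,0,0],0,0],[[-18,0,0],0,0],[[-14,0,0],0,0],[[-8,0,0],0,0],[[-5,0,0],0,0],[[-3,0,0],0,0],[[0,0,0],0,0]])

```text
time_s: 11.98
eef_pos: [0.5958, -0.0676, 0.1684]
eef_rot: [0.0, 0.024, 1.0, 0.0]
wrist_force: [0.1, -0.5, 0.7]
opening: -0.0
grasp_force: 0.0
```

```bash
cat >> h.py <<'E'
def unit(p):
    d=np.asarray(p)[...,:2]-[.608,-.1285];return np.stack([d@[.9986,-.0533],d@[.0533,.9986],np.asarray(p)[...,2]],-1)
def st():
    o=ctrl.get_obs();q=o['eef_rot'];print('t',o['time_s'],'unit',unit(o['eef_pos']).round(4),'yaw',np.degrees(2*np.arctan2(q[2],q[1])).round(2),o['wrist_force'].round(1),o['opening'],o['grasp_force'])
E
python3 - <<'E'
from h import *
st()
b=cam('top');W=unit(world(b));z=W[:,:,2].copy();z[b['z_map']==0]=-9
m=(abs(z-.164)<.004)&(W[:,:,0]<.02)&(W[:,:,0]>-.2)&(abs(W[:,:,1])<.16);P=W[m];print(len(P),np.percentile(P[:,0],[2,20,50,80,98]).round(4))
E
```

```text
t 11.975 unit [-0.0155  0.0601  0.1684] yaw 177.2 [ 0.1 -0.5  0.7] -0.00013301378651682034 0.0
56 [-0.0055 -0.0043 -0.002  -0.0002  0.0069]
```

>>> servo_tool(commands=[[[-2,0,0],0,0],[[-2,0,0],0,0],[[0,0,0],0,0]])

```text
time_s: 12.4
eef_pos: [0.5998, -0.0679, 0.1684]
eef_rot: [0.0, 0.024, 1.0, 0.0]
wrist_force: [-0.2, -0.3, 0.1]
opening: -0.002
grasp_force: 0.2
```

>>> servo_tool(commands=[[[-2,0,0],0,0],[[-1,0,0],0,0],[[0,0,0],0,0]])

```text
time_s: 12.78
eef_pos: [0.6011, -0.068, 0.1683]
eef_rot: [-0.002, 0.024, 1.0, 0.0]
wrist_force: [-9.0, 1.2, 5.9]
opening: -0.001
grasp_force: 4.6
```

The drawer is against its stop (9 N on the wrist). I'll back off and look into the lower drawer.

>>> servo_tool(commands=[[[40,0,0],0,40],[[50,0,0],0,40],[[15,-60,-40],0,40],[[15,-60,-40],0,40],[[0,0,0],0,40],[[0,0,0],0,40]])

```text
time_s: 13.52
eef_pos: [0.4823, -0.164, 0.2359]
eef_rot: [0.0, 0.025, 1.0, 0.0]
wrist_force: [0.1, 0.1, -0.8]
opening: 0.469
grasp_force: 0.0
```

Run:
```python
from h import *
st()
b=cam('top');w=cam('wrist','w3');np.savez('t1.npz',**b);np.savez('w3.npz',**w)
im=np.hstack([b['color'][120:300,270:450].repeat(2,0).repeat(2,1)[:,:,::-1],cv2.resize(w['color'][:,:,::-1],(440,360))]);cv2.imwrite('pics/e.png',im)
for n,c in (('top',b),('wrist',w)):
  W=unit(world(c));z=W[:,:,2].copy();z[c['z_map']==0]=-9
  m=(abs(z-.164)<.004)&(W[:,:,0]<.014)&(W[:,:,0]>-.2)&(abs(W[:,:,1])<.145);P=W[m];print(n,'topfront',len(P),np.percentile(P[:,0],[2,20,50,80,98]).round(4) if len(P) else 0)
  m=(abs(z-.086)<.004)&(W[:,:,0]<-.1)&(W[:,:,0]>-.2)&(abs(W[:,:,1])<.145);P=W[m];print(n,'lowfront',len(P),np.percentile(P[:,0],[2,50,98]).round(4) if len(P) else 0)
  m=(z>.027)&(z<.046)&(W[:,:,0]<-.01)&(W[:,:,0]>-.152)&(W[:,:,1]>-.128)&(W[:,:,1]<-.006);P=W[m]
  print(n,'pin',len(P))
  for x in np.arange(-.15,-.01,.02):
    q=P[abs(P[:,0]-x)<.01]
    if len(q):print(x.round(3),q[:,1].min().round(4),q[:,1].max().round(4),np.median(q[:,1]).round(4),q[:,2].max().round(4),q[:,0].min().round(4))
```

```text
t 13.525 unit [-0.1237 -0.0421  0.2359] yaw 177.15 [ 0.1  0.1 -0.8] 0.4693329476105432 0.0
top topfront 67 [-0.0006 -0.0002  0.0002  0.0007  0.0011]
top lowfront 429 [-0.1688 -0.163  -0.1572]
top pin 436
-0.15 -0.0714 -0.0576 -0.0646 0.0382 -0.1424
-0.13 -0.0738 -0.0558 -0.0633 0.0433 -0.1399
-0.11 -0.0688 -0.0546 -0.0611 0.044 -0.1197
-0.09 -0.0784 -0.0551 -0.0636 0.0426 -0.0994
-0.07 -0.0775 -0.0554 -0.0645 0.0458 -0.0788
-0.05 -0.0765 -0.0559 -0.065 0.0435 -0.0597
-0.03 -0.0767 -0.0562 -0.0645 0.0441 -0.0399
wrist topfront 387 [0.0005 0.0013 0.0024 0.0052 0.0073]
wrist lowfront 3907 [-0.1674 -0.162  -0.156 ]
wrist pin 2409
-0.15 -0.0702 -0.0562 -0.0631 0.039 -0.1412
-0.13 -0.0728 -0.0543 -0.063 0.0413 -0.1398
-0.11 -0.0754 -0.0524 -0.0633 0.043 -0.12
-0.09 -0.0748 -0.0525 -0.0635 0.0439 -0.1
-0.07 -0.0754 -0.0536 -0.064 0.0435 -0.08
-0.05 -0.0759 -0.0538 -0.0643 0.0439 -0.0599
-0.03 -0.0765 -0.054 -0.0647 0.0442 -0.04
```

View pics/e.png

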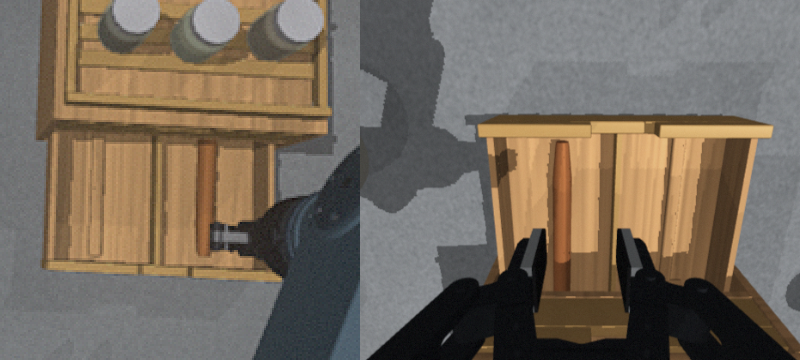

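The top drawer is shut, with its front edge at x≈0. The pin (orange) lies in the right lane: near end at unit x ≈ −0.142, axis at y ≈ −0.064, top 43 mm above the ledge. I'll grip it at x ≈ −0.088.

>>> servo_tool(commands=[[[-36,-22,0],0,50],[[0,0,50],0,50],[[0,0,50],0,50],[[0,0,0],0,50],[[0,0,0],0,50]])

```text
time_s: 14.25
eef_pos: [0.518, -0.1875, 0.1373]
eef_rot: [0.0, 0.024, 1.0, -0.0]
wrist_force: [-0.1, 0.3, 0.8]
opening: 0.59
grasp_force: 0.0
```

```bash
python3 -c "
from h import *
st()"
```

```text
t 14.25 unit [-0.0867 -0.0637  0.1373] yaw 177.27 [-0.1  0.3  0.8] 0.5897574250697051 0.0
```

>>> servo_tool(commands=[[[0,0,40],0,50],[[0,0,30],0,50],[[0,0,17],0,50],[[0,0,7],0,50],[[0,0,0],0,50],[[0,0,0],0,0],[[0,0,0],0,0],[[0,0,0],0,0],[[0,0,0],0,0],[[0,0,0],0,0]])

```text
time_s: 15.5
eef_pos: [0.5181, -0.1884, 0.0436]
eef_rot: [0.001, 0.024, 1.0, -0.001]
wrist_force: [-0.4, 0.8, 7.0]
opening: 0.253
grasp_force: 58.8
```

>>> servo_tool(commands=[[[0,0,-10],0,0],[[0,0,-15],0,0],[[0,0,-12],0,0],[[0,0,-8],0,0],[[0,0,-5],0,0],[[0,0,-4],0,0],[[0,0,-4],0,0],[[0,0,0],0,0]])

```text
time_s: 16.5
eef_pos: [0.5168, -0.1877, 0.0998]
eef_rot: [-0.0, 0.024, 1.0, 0.0]
wrist_force: [0.2, -0.4, -2.7]
opening: 0.25
grasp_force: 58.8
```

```bash
cat >> h.py <<'E'
def pin(n='top'):
    c=cam(n);W=unit(world(c));S=c['color'].astype(int)
    hsv=cv2.cvtColor(c['color'],cv2.COLOR_RGB2HSV)
    m=(hsv[:,:,0]<14)&(hsv[:,:,1]>120)&(hsv[:,:,2]>40)&(c['z_map']>0)&(abs(W[:,:,1]+.064)<.05)&(W[:,:,0]<.005)&(W[:,:,2]>.02)
    P=W[m];print(n,'pin px',len(P))
    for x in np.arange(-.45,0,.02):
        q=P[abs(P[:,0]-x)<.01]
        if len(q)>4:print(x.round(2),'y',np.median(q[:,1]).round(4),'top z',np.percentile(q[:,2],90).round(4),'xmin',q[:,0].min().round(3))
E
python3 -c "
from h import *
st();pin();pin('wrist')"
```

```text
t 16.5 unit [-0.088  -0.064   0.0998] yaw 177.2 [ 0.2 -0.4 -2.7] 0.24964031727109226 58.78834314644337
top pin px 302
-0.13 y -0.0615 top z 0.0961 xmin -0.14
-0.11 y -0.0593 top z 0.1168 xmin -0.12
-0.07 y -0.0593 top z 0.0973 xmin -0.072
-0.05 y -0.0628 top z 0.0961 xmin -0.06
-0.03 y -0.0629 top z 0.0957 xmin -0.04
-0.01 y -0.0631 top z 0.0954 xmin -0.02
wrist pin px 9689
-0.15 y -0.0632 top z 0.0956 xmin -0.142
-0.13 y -0.0632 top z 0.0971 xmin -0.14
-0.11 y -0.0636 top z 0.0983 xmin -0.12
-0.09 y -0.0639 top z 0.0986 xmin -0.1
-0.07 y -0.0643 top z 0.0979 xmin -0.08
-0.05 y -0.0642 top z 0.0973 xmin -0.06
-0.03 y -0.0628 top z 0.0966 xmin -0.04
```

The pin is just touching the board above. I'll raise it gently in small steps so it pivots in the pads.

>>> servo_tool(commands=[[[0,0,-2],0,0],[[0,0,-2],0,0],[[0,0,-2],0,0],[[0,0,0],0,0]])

```text
time_s: 17.1
eef_pos: [0.5168, -0.1878, 0.1061]
eef_rot: [-0.0, 0.024, 1.0, 0.0]
wrist_force: [-3.1, -0.2, -4.4]
opening: 0.254
grasp_force: 58.9
```

```bash
python3 -c "
from h import *
st();pin('wrist')"
```

```text
t 17.1 unit [-0.0879 -0.0641  0.1061] yaw 177.2 [-3.1 -0.2 -4.4] 0.2536038411959907 58.93806718289852
wrist pin px 9689
-0.15 y -0.0638 top z 0.1051 xmin -0.143
-0.13 y -0.0638 top z 0.1062 xmin -0.14
-0.11 y -0.0637 top z 0.1061 xmin -0.12
-0.09 y -0.064 top z 0.1054 xmin -0.1
-0.07 y -0.0639 top z 0.1032 xmin -0.08
-0.05 y -0.0639 top z 0.1012 xmin -0.06
-0.03 y -0.0633 top z 0.0996 xmin -0.04
```

It pivots easily at about 5 N. I'll carry on.

>>> servo_tool(commands=[[[0,0,-3],0,0],[[0,0,-3],0,0],[[0,0,-3],0,0],[[0,0,-3],0,0],[[0,0,-3],0,0],[[0,0,0],0,0]])

```text
time_s: 17.9
eef_pos: [0.5173, -0.1879, 0.1215]
eef_rot: [0.0, 0.024, 1.0, -0.0]
wrist_force: [0.1, -1.1, -4.6]
opening: 0.254
grasp_force: 59.0
```

>>> servo_tool(commands=[[[0,0,-3],0,0],[[0,0,-3],0,0],[[0,0,-3],0,0],[[0,0,-2],0,0],[[0,0,0],0,0]])

```text
time_s: 18.52
eef_pos: [0.5171, -0.1879, 0.1324]
eef_rot: [-0.0, 0.024, 1.0, -0.0]
wrist_force: [-0.5, -0.7, -4.4]
opening: 0.257
grasp_force: 59.0
```

```bash
python3 -c "
from h import *
st();pin('wrist');cam('scene','f')"
```

```text
t 18.525 unit [-0.0876 -0.0642  0.1324] yaw 177.21 [-0.5 -0.7 -4.4] 0.25720794019497967 59.022687524557114
wrist pin px 9240
-0.15 y -0.0643 top z 0.1404 xmin -0.144
-0.13 y -0.0642 top z 0.1445 xmin -0.14
-0.11 y -0.0638 top z 0.1394 xmin -0.12
-0.09 y -0.0641 top z 0.1339 xmin -0.1
-0.07 y -0.064 top z 0.1258 xmin -0.08
-0.05 y -0.0634 top z 0.118 xmin -0.06
-0.03 y -0.0633 top z 0.1102 xmin -0.04
-0.01 y -0.0632 top z 0.1027 xmin -0.02
```

View pics/f.png

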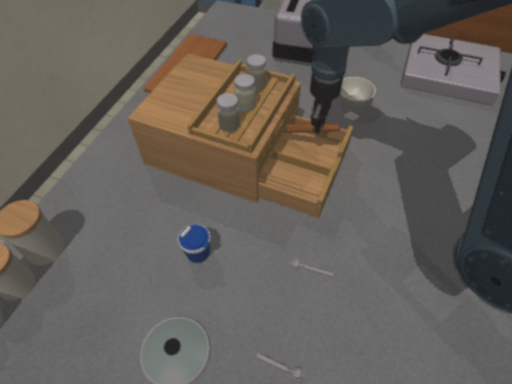

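The pin slants out at slope ≈ 0.38: near end ~0.135 high, far end ~0.03 high at unit x ≈ +0.12. I'll ease off a little and draw it out along its own axis.

>>> servo_tool(commands=[[[0,0,1],0,0],[[5,0,-2],0,0],[[10,0,-4],0,0],[[15,0,-6],0,0],[[15,0,-6],0,0],[[15,0,-5],0,0],[[0,0,0],0,0]])

```text
time_s: 19.5
eef_pos: [0.4565, -0.185, 0.1549]
eef_rot: [0.0, 0.025, 1.0, -0.0]
wrist_force: [-1.1, -0.1, -1.6]
opening: 0.256
grasp_force: 59.3
```

```bash
python3 -c "
from h import *
st();pin('wrist')"
```

```text
t 19.5 unit [-0.1483 -0.0645  0.1549] yaw 177.17 [-1.1 -0.1 -1.6] 0.25600098574908026 59.29014801979065
wrist pin px 9254
-0.21 y -0.0645 top z 0.1641 xmin -0.204
-0.19 y -0.0645 top z 0.1669 xmin -0.2
-0.17 y -0.0644 top z 0.1616 xmin -0.18
-0.15 y -0.0644 top z 0.1562 xmin -0.16
-0.13 y -0.0643 top z 0.1482 xmin -0.14
-0.11 y -0.0638 top z 0.1403 xmin -0.12
-0.09 y -0.0637 top z 0.1328 xmin -0.1
-0.07 y -0.0636 top z 0.1254 xmin -0.08
-0.05 y -0.0531 top z 0.113 xmin -0.06
```

>>> servo_tool(commands=[[[15,0,-5],0,0],[[15,0,-6],0,0],[[15,0,-5],0,0],[[15,0,-6],0,0],[[15,0,-6],0,0],[[15,0,-6],0,0],[[10,0,-4],0,0],[[5,0,-20],0,0],[[0,0,-30],0,0],[[0,0,-30],0,0],[[0,0,-20],0,0],[[0,0,-10],0,0],[[0,0,0],0,0],[[0,0,0],0,0]])

```text
time_s: 21.3
eef_pos: [0.3521, -0.1795, 0.3012]
eef_rot: [-0.001, 0.024, 1.0, 0.001]
wrist_force: [0.4, 0.3, -1.5]
opening: 0.258
grasp_force: 59.3
```

Run:
```python
from h import *
st();pin('wrist');pin('top')
c=cam('scene');t=cam('top');cv2.imwrite('pics/g.png',cv2.resize(np.hstack([c['color'],t['color']])[:,:,::-1],(800,300)))
W=unit(world(t));m=(abs(W[:,:,2]-.164)<.004)&(W[:,:,0]<.014)&(W[:,:,0]>-.1)&(abs(W[:,:,1])<.145)&(t['z_map']>0);print(np.percentile(W[m][:,0],[5,50,95]))
```

```text
t 21.3 unit [-0.2528 -0.0646  0.3012] yaw 177.2 [ 0.4  0.3 -1.5] 0.25806471233623046 59.30263236165047
wrist pin px 9313
-0.31 y -0.0647 top z 0.3127 xmin -0.309
-0.29 y -0.0646 top z 0.3114 xmin -0.3
-0.27 y -0.0642 top z 0.3064 xmin -0.28
-0.25 y -0.0645 top z 0.3002 xmin -0.26
-0.23 y -0.064 top z 0.2929 xmin -0.24
-0.21 y -0.0638 top z 0.2857 xmin -0.22
-0.19 y -0.0637 top z 0.2784 xmin -0.2
-0.17 y -0.0636 top z 0.272 xmin -0.18
top pin px 1094
-0.31 y -0.0628 top z 0.3115 xmin -0.306
-0.29 y -0.0623 top z 0.3093 xmin -0.3
-0.27 y -0.0579 top z 0.3096 xmin -0.28
-0.25 y -0.0633 top z 0.2933 xmin -0.243
-0.23 y -0.061 top z 0.2906 xmin -0.24
-0.21 y -0.061 top z 0.2832 xmin -0.22
-0.19 y -0.0606 top z 0.2765 xmin -0.2
-0.17 y -0.0613 top z 0.2689 xmin -0.18
-0.15 y -0.0604 top z 0.2614 xmin -0.16
-0.13 y -0.0609 top z 0.2545 xmin -0.14
-0.11 y -0.0604 top z 0.2481 xmin -0.12
-0.09 y -0.0607 top z 0.2409 xmin -0.099
-0.07 y -0.0606 top z 0.2318 xmin -0.08
-0.05 y -0.0613 top z 0.2235 xmin -0.059
[-0.00063724  0.00018221  0.00091886]
```

View pics/g.png

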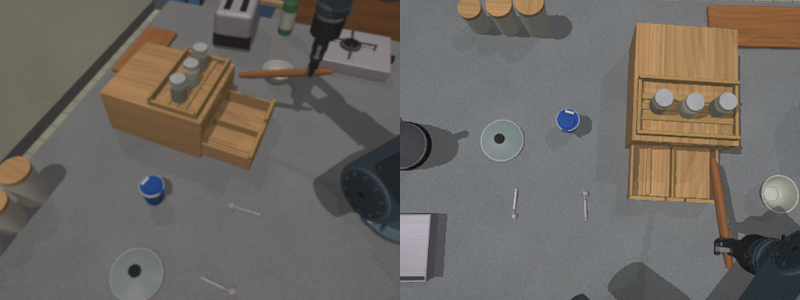

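The pin is held clear: far end at unit x ≈ −0.047 and 0.21 m high, near end ~0.30 m high. The top drawer is shut and the jars, cup and lid are in place.

```bash
python3 -c "
from bench import ctrl
print(ctrl.hand_in())"
```

```text
the job is handed in; nothing more can be done
None
```

I handed the job in at about 21 s of the 61 s allowed: the spoon went into the top drawer, which is shut, the rolling pin is held still in front of the unit well above the drawer, and the jars, cup and lid look undisturbed; no verdict came back.

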